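# Open the child-proof dishwasher tablet box

### The arm

A 6-joint arm with a two-finger parallel gripper is mounted at the origin on a cart in front of the work surface, level with it; the furniture and walls round the work are solid. World frame = base frame: x ahead of the robot, y to its left, z up, the work surface at z = 0. Lengths are in mm, angles in rad, forces in N, time in s.
With the tool pointing down it reaches from about 200 to 875 mm from the base axis. Payload 3.4 kg.
Tool frame: the origin (TCP) lies on the centre line of the jaws, within the pads' length; the fingertips stand 22 mm ahead of it and the grasp point (between the pads) lies 3 mm ahead of it (robot.nose_length is the distance from the TCP to the fingertips, in mm); y points along the fingers, z is the direction in which the jaws open and shut, and the axes are right-handed (so a half turn about y gives the same grasp; the last joint's range is limited). The gripper opens to 94 mm and grips with 3 to 60 N. Pads are 16 mm wide; open, the fingers measure 119 mm over their backs; the gripper's body (75 mm by 177 mm) begins 78 mm behind the grasp point.
Start: joints at [1.13, 0.276, 1.505, -0, 1.361, -0.121], TCP at [180.784, 545.876, 227.493] pointing down, gripper open.
Joint ranges: [-2.89, 2.89], [-0.75, 2.08], [0.22, 2.7], [-1.18, 4.32], [0.11, 2.71], [-2.7, 2.7]. Speed limits (rad/s): [2.57, 2.57, 3.14, 3.14, 3.14, 3.14].

### API

Orientations are given as a 3x3 rotation matrix whose columns are the frame's x, y, z axes.
In Python, from station import robot, vision gives the robot as it stands.
- The arm moves only by the shell command python3 -m crank 'ROWS' [FORCE]. ROWS is JSON, one flat list of numbers, 5 for each row, row after row: the shift along the tool's x, y, z in m, then the turn about the tool's y in degrees, then the finger opening in m, from 0 to 0.094. A call has 1 to 12 rows; each row shifts and turns the commanded pose from where the row before left it, along the tool's axes as they then stand; what a row does not reach is not made up. A row lasts 1/12 s, in which the tool goes at most 41.7 mm and 7.16 degrees, less where a joint would pass 70% of its speed; a pose out of reach is approached as far as the arm can. A call with a gripper value outside its range is refused whole. The fingers move at their own pace and stop on an object; FORCE is the grip in N (left out, the last holds). Time passes only in rows, so rows that do not move let the fingers close. It gives the time, the measured TCP pose, the force and the opening at its end, in the units of the state.
- robot.get_obs(): the state, without advancing time (a new reading comes with each control period).
- vision.capture(name): name is "scene" or "top" or "wrist"; returns a dict with "frame" (480x640x3 uint8, red, green, blue), "fx", "fy", "cx", "cy" (pixels), "k1" (the pictures are not rectified: a ray, as slopes to the right and down, at radius r is drawn at 1 + k1 r^2 times it, then the intrinsics apply), "position" and "orientation" of the camera in the world. Camera axes: x right, y down, z forward; pixel columns grow to the right and rows downward; lengths in mm; the calibration is good to about 2 mm. A picture is of the moment at which its call begins. There is no depth.
- robot.job_done(): hands the job in, once; it reports no verdict.
The state is a dict: "time_s": time; "joint_pos": joint angles; "qvel": joint speeds; "tau": joint torques, N m; "tool_pos": TCP position; "orientation": TCP orientation; "contact_force": force on the tool from outside, world axes, zero at the start; "torque": the same for the moment, N m; "finger_gap": opening from 0.0 (shut) to 1.0 (fully open).
Only numpy, scipy, OpenCV 4.12 (cv2) and the standard library are available. Lean on these libraries where they do the work, as an engineer would, in place of code of your own. Each camera call takes 0.05 s, during which the arm holds its last target.

### The job

Open the dishwasher tablet box on the worktop: push its lock button down through the thumb window in the lid and, holding it down, push the lid along until it is fully open, then move clear. Only press and push with the fingers: do not lift, tip or shove the box, and leave the mug, the glass and the cup standing where they are.

Things in the scene. Friction and masses are not known exactly. Their poses are not given: they have to be found in the camera images.
- tablet_box: white plastic box, 190 long x 130 wide x 92 mm high, 2 kg, loose on rubber feet. Origin: centre of its underside; x along its length, the way the lid slides open; z up. Lid: grey plate, top at height 86 mm, underside at 80; its long edges run under lips that reach height 92 mm, inner edges at y = +-54 mm. Tablets lie below 52 mm; the +x end wall lies under the lid (inner face x = 91, top 79 mm).
- box_lid (a joint): travel of the lid, in m: 0 shut, 0.115 fully open (end stop), growing along the box's +x, beyond whose +x end the open lid hangs out. It slides with about 2 N of friction and stays where it is left. While the button is up, it blocks the lid after 2 mm.
- thumb_window (a point): centre of the open window in the lid, on the lid's top face, 56 mm from the box's centre when shut; moves with the lid. 40 mm along x by 52 mm along y, right through the 6 mm plate: a fingertip in it can press the button and push the window's +x edge. Below it, over the lid's whole travel and 24 mm either side of the middle, nothing but the button is higher than 60 mm above the worktop.
- lock_button (a joint): how far the spring button is pressed, in m: 0 up, 0.012 fully down. It takes 3 N to start and 8 N fully down; the lid is free once it is down more than 6 mm. It springs back when let go, unless the lid lies over it and so keeps it down; it comes up again once the lid has gone 52 mm.
- button_top (a point): centre of the flat top of the button, which moves only up and down, in the middle of the window when the lid is shut; up, it is flush with the lid's top. The button is 36 mm (along the box's x) by 48 mm, 2 mm clear of the window all round.
- mug: white mug, 82 mm across, 94 mm tall, handle included 112 mm, near the button end of the box; origin at the centre of the outline's underside. To be left alone.
- glass: clear drinking glass, 79 mm across, 90 mm tall, near the button end of the box; origin at the centre of its underside. To be left alone.
- cup: small striped cup, 65 mm across, 50 mm tall, off the end over which the lid opens, low enough for the lid to pass above it; origin at the centre of the outline's underside. To be left alone.

How it is judged:
By the outcome, as a careful person would: the job done as asked, in the order asked, and still so for the second after the job is handed in, with the robot touching nothing.
It also fails if it takes over 35 s, if anything falls off the work surface, if the arm or the gripper's body presses on something with over 40 N, if the wrist force passes 120 N, or if a joint passes its speed limit or range.

## Working session

There is one attempt and no reset: what is moved stays moved. The work goes in short steps, Python scripts to look and compute and a shell command to move; the robot and the scene stay as the last step left them, time stands still between calls to the robot, and variables do not carry over. Pictures are saved under pics/ and viewed, and the job is handed in when it is done.

```bash
ls; mkdir -p pics; python3 - <<'E'
from station import robot, vision
import cv2,numpy as np
o=robot.get_obs()
for k,v in o.items(): print(k,np.round(v,3).tolist())
for n in ["scene","top","wrist"]:
    c=vision.capture(n); cv2.imwrite(f"pics/{n}0.png",c["frame"][:,:,::-1])
    print(n,{k:np.round(v,4).tolist() for k,v in c.items() if k!="frame"})
E
```

```text
pics
time_s 0.0
joint_pos [1.13, 0.277, 1.506, 0.0, 1.361, -0.121]
qvel [0.001, 0.003, -0.001, 0.001, -0.002, -0.002]
tau [0.001, -40.458, -23.723, 0.07, 0.034, -0.0]
tool_pos [180.538, 545.36, 226.622]
orientation [[0.949, -0.001, 0.314], [-0.314, -0.002, 0.949], [-0.0, -1.0, -0.002]]
contact_force [-0.185, 0.522, 0.38]
torque [0.03, 0.019, -0.009]
finger_gap 1.002
scene {'fx': 461.6589, 'fy': 461.6589, 'cx': 326.864, 'cy': 235.3364, 'k1': -0.1019, 'position': [-222.0288, -604.0572, 745.1274], 'orientation': [[0.5497, -0.5116, 0.6604], [-0.8352, -0.3218, 0.4459], [-0.0156, -0.7967, -0.6042]]}
top {'fx': 545.1813, 'fy': 545.1813, 'cx': 319.0051, 'cy': 233.0892, 'k1': -0.077, 'position': [315.4469, -128.4175, 1299.9794], 'orientation': [[0.0113, -0.9888, 0.1488], [-0.9999, -0.0101, 0.0091], [-0.0075, -0.1489, -0.9888]]}
wrist {'fx': 403.3368, 'fy': 403.3368, 'cx': 317.0353, 'cy': 236.0004, 'k1': -0.0682, 'position': [113.2495, 567.8576, 382.6116], 'orientation': [[0.3152, 0.9198, 0.2337], [0.949, -0.3053, -0.0783], [-0.0006, 0.2465, -0.9692]]}
```

View pics/scene0.png

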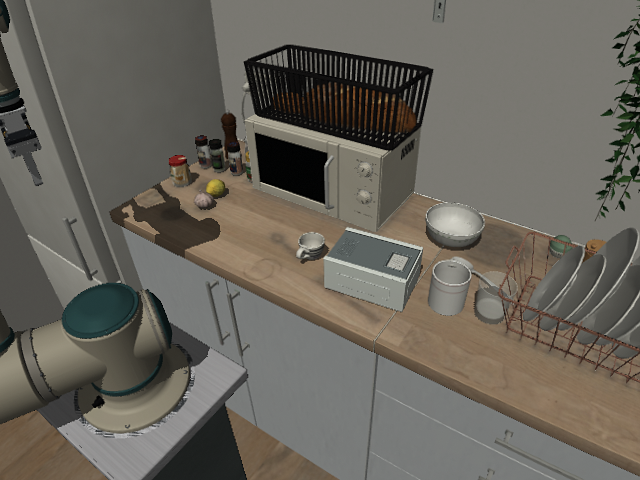

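View pics/top0.png

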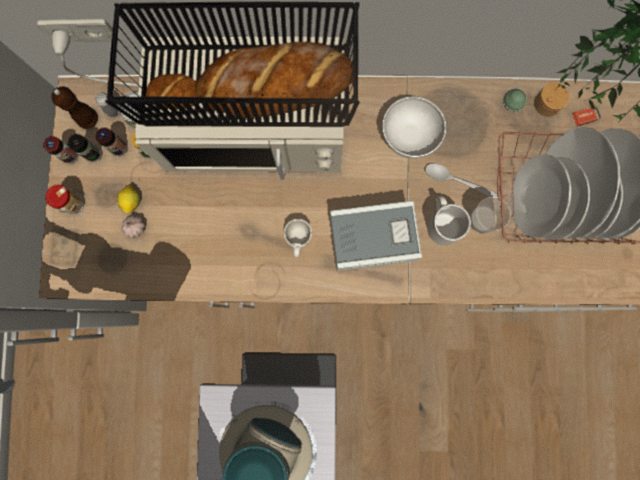

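View pics/wrist0.png

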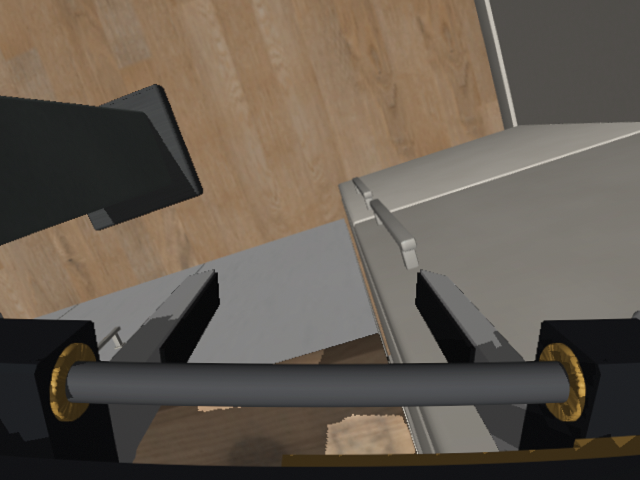

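The top view shows the box at about (376,236) and the button at (401,232). The mug is at (451,222), the glass at (485,213) and the cup at (297,233). I'll zoom in to get the corners.

```bash
python3 - <<'E'
import cv2
i=cv2.imread("pics/top0.png")[180:290,270:510]
cv2.imwrite("pics/topz.png",cv2.resize(i,None,fx=3.3,fy=3.3,interpolation=cv2.INTER_CUBIC))
i=cv2.imread("pics/scene0.png")[215:325,290:450]
cv2.imwrite("pics/scz.png",cv2.resize(i,None,fx=5,fy=5,interpolation=cv2.INTER_CUBIC))
E
```

```text
(no output)
```

View pics/topz.png

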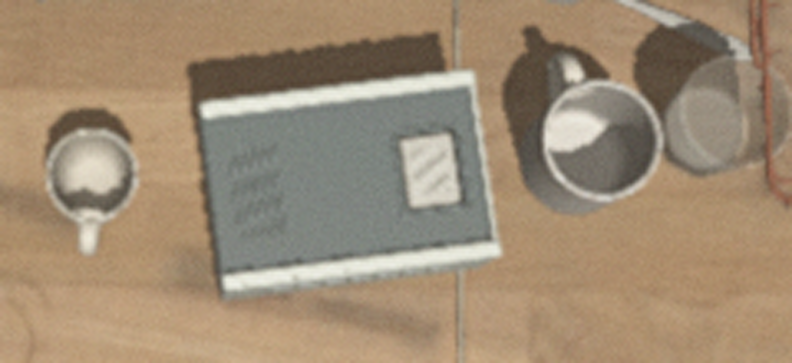

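View pics/scz.png

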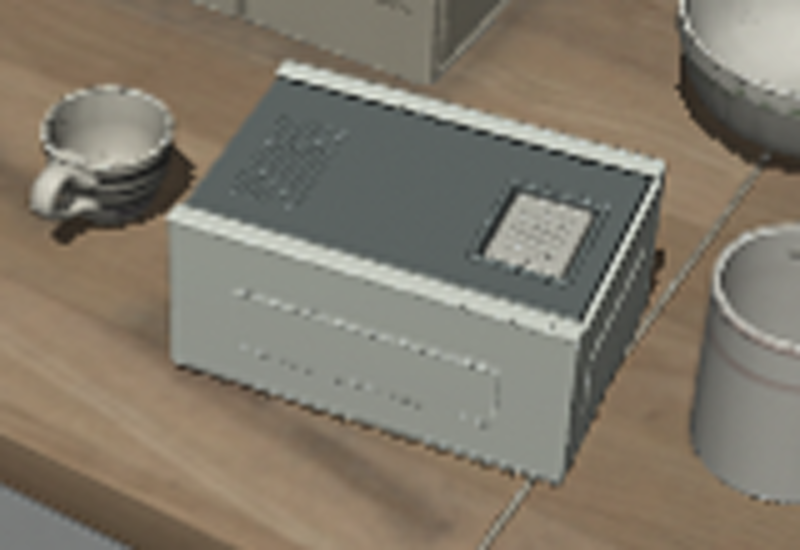

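```bash
cat > h.py <<'E'
import numpy as np, cv2
from scipy.optimize import least_squares
from station import robot, vision
def project(c,P):
    R=np.array(c["orientation"]); p=(np.atleast_2d(P)-np.array(c["position"]))@R
    s=p[:,:2]/p[:,2:]; s=s*(1+c["k1"]*(s**2).sum(1,keepdims=True))
    return s*[c["fx"],c["fy"]]+[c["cx"],c["cy"]]
def pix2z(c,uv,z):
    f=lambda q: (project(c,[q[0],q[1],z])[0]-uv)
    return least_squares(f,[400,-100]).x
def b2w(b,P):
    P=np.atleast_2d(P); th=b[2]; R=np.array([[np.cos(th),-np.sin(th)],[np.sin(th),np.cos(th)]])
    return np.c_[P[:,:2]@R.T+b[:2],P[:,2]]
E
python3 - <<'E'
from h import *
t=vision.capture("top"); s=vision.capture("scene")
Pt=np.array([[95,-65,92],[-95,-65,92],[-95,65,92],[95,65,92],[-56,0,86]],float)
ut=np.array([[200,103],[474,72],[500,253],[222,288],[432,170]])/3.3+[270,180]
Ps=np.array([[95,65,92],[95,-65,92],[-95,-65,92],[-95,65,92],[95,65,0],[-95,65,0],[-56,0,86]],float)
us=np.array([[172,210],[283,65],[663,163],[580,333],[178,365],[565,482],[540,234]])/5+[290,215]
ft=lambda b:(project(t,b2w(b,Pt))-ut).ravel()
fs=lambda b:(project(s,b2w(b,Ps))-us).ravel()
for f in (ft,fs,lambda b:np.r_[ft(b),fs(b)]):
    r=least_squares(f,[480,-150,1.6]); print(r.x.round(3),np.abs(r.fun).max().round(2)); 
    print("button",b2w(r.x,[[-56,0,86]]).round(1))
print(r.fun.reshape(-1,2).round(2).tolist())
for n,q,z in (("mug rim",(603,143),94),("glass rim",(733,110),90),("cup",(92,172),50)):
    print(n,pix2z(t,np.array(q)/3.3+[270,180],z).round(1))
print("microwave front bottom/right", pix2z(t,np.array([343,172]),0))
E
```

```text
[ 496.491 -244.965    1.699] 1.01
button [[ 503.7 -300.5   86. ]]
[ 497.004 -246.029    1.713] 1.83
button [[ 504.9 -301.5   86. ]]
[ 496.8   -245.666    1.706] 1.94
button [[ 504.4 -301.2   86. ]]
[[-0.04, -0.43], [0.16, -1.3], [0.97, 0.56], [0.72, 0.61], [-0.29, -0.32], [-1.08, 0.71], [0.39, -1.94], [1.15, -1.15], [0.08, 0.6], [-1.47, 0.05], [-0.77, 1.62], [0.01, -1.01]]
mug rim [ 522.2 -417.8]
glass rim [ 546.9 -509.6]
cup [505.3 -67.8]
microwave front bottom/right [ 663.34787274 -173.60202117]
```

Both views agree on the box: centre (497, -245.5), yaw about 97.7°. The button is at about (504, -301, 86). I'll close the fingers and move above it, then turn about -64° so the 16 mm side of the fingers lies along the slide.

```bash
python3 -m crank '[0.0235,0,-0.029,0,0, 0.0235,0,-0.029,0,0, 0.0235,0,-0.029,0,0, 0.0235,0,-0.029,0,0, 0.0235,0,-0.029,0,0, 0.0235,0,-0.029,0,0, 0.0235,0,-0.029,0,0, 0.0235,0,-0.029,0,0, 0.0235,0,-0.029,0,0, 0.0235,0,-0.029,0,0, 0.0235,0,-0.029,0,0, 0.0235,0,-0.029,0,0]' 15
```

```text
time_s: 1.25
tool_pos: [339.2, 125.2, 227.7]
orientation: [[0.949, 0.001, 0.314], [-0.314, 0.0, 0.949], [0.001, -1.0, 0.001]]
contact_force: [0.4, 0.9, -0.6]
finger_gap: 0.186
```

```bash
python3 -m crank '[0.0235,0,-0.029,0,0, 0.0235,0,-0.029,0,0, 0.0235,0,-0.029,0,0, 0.0235,0,-0.029,0,0, 0.0235,0,-0.029,0,0, 0.0235,0,-0.029,0,0, 0.0235,0,-0.029,0,0, 0.0235,0,-0.029,0,0, 0.0235,0,-0.029,0,0, 0.0235,0,-0.029,0,0, 0.0235,0,-0.029,0,0, 0.0235,0,-0.029,0,0]'
python3 -m crank '[0,0,0,7,0, 0,0,0,7,0, 0,0,0,7,0, 0,0,0,7,0, 0,0,0,7,0, 0,0,0,7,0, 0,0,0,7,0, 0,0,0,7,0, 0,0,0,7,0, 0,0,0,1,0, 0,0,0,0,0, 0,0,0,0,0]'
python3 - <<'E'
from h import *
c=vision.capture("wrist"); cv2.imwrite("pics/w1.png",c["frame"][:,:,::-1])
o=robot.get_obs(); p=np.array(o["tool_pos"]);R=np.array(o["orientation"]);print(p,R.round(3),np.round(o["joint_pos"],2))
b=[496.7,-245.5,1.706]
tgt=b2w(b,[[-56,0,86]])[0]; print("delta tool (TCP->button)",R.T@(tgt-p), robot.nose_length)
print("boxx in tool",R.T@np.r_[np.cos(b[2]),np.sin(b[2]),0])
E
```

```text
time_s: 2.25
tool_pos: [497.6, -294.0, 227.2]
orientation: [[0.949, -0.0, 0.315], [-0.315, 0.0, 0.949], [-0.0, -1.0, 0.0]]
contact_force: [0.4, 0.5, -0.6]
finger_gap: 0.008
time_s: 3.25
tool_pos: [497.3, -292.1, 227.4]
orientation: [[0.136, -0.0, 0.991], [-0.991, 0.0, 0.136], [-0.0, -1.0, -0.0]]
contact_force: [-0.1, 0.0, -0.6]
finger_gap: 0.004
[ 497.32726749 -292.12194381  227.3673376 ] [[ 0.136 -0.     0.991]
 [-0.991  0.     0.136]
 [-0.    -1.    -0.   ]] [-0.65  0.28  1.5   0.    1.36 -0.79]
delta tool (TCP->button) [  9.74999933 141.36500874   5.66754432] 22.0
boxx in tool [-9.99999681e-01  1.88269494e-04  7.76248581e-04]
```

View pics/w1.png

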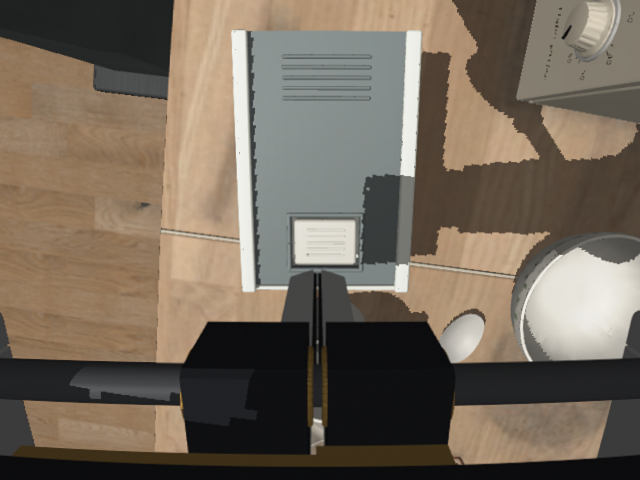

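The wrist view shows the button at about (325,242), unobstructed just ahead of the closed fingertips, and the box is square to the tool. I'll refine the button position from this view.

```bash
python3 - <<'E'
import cv2
i=cv2.imread("pics/w1.png")
cv2.imwrite("pics/w1z.png",cv2.resize(i[200:300,230:430],None,fx=4,fy=4,interpolation=cv2.INTER_CUBIC))
E
python3 - <<'E'
from h import *
c=vision.capture("wrist")
P=np.array([[95,65,92],[95,-65,92],[-95,-65,92],[-95,65,92]],float)
# left in picture = near robot = box +y
u=np.array([[232,30],[422,30],[409,292],[242,292]],float)
r=least_squares(lambda b:(project(c,b2w(b,P))-u).ravel(),[496.7,-245.5,1.706]); print(r.x,r.fun.round(1))
print(b2w(r.x,[[-56,0,86]]), "button px->w",pix2z(c,np.array([325.5,242]),86))
E
```

```text
[ 498.11644468 -245.52107422    1.70573212] [-1.7 -1.4  1.5 -1.   0.3  1.6 -0.1  1.7]
[[ 505.64993901 -301.01203261   86.        ]] button px->w [ 505.30049008 -300.11650682]
```

View pics/w1z.png

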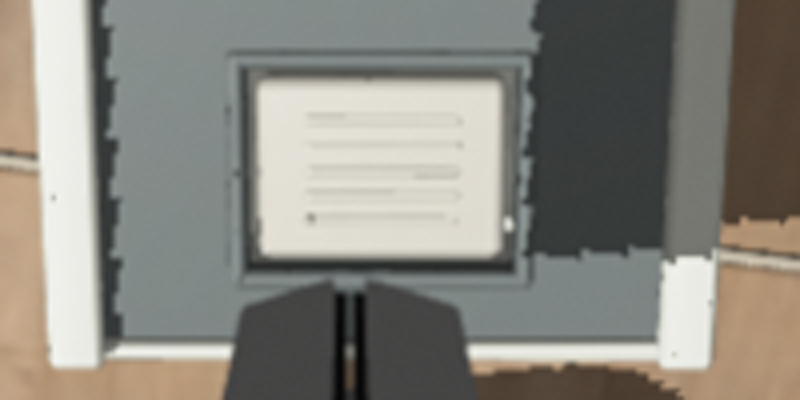

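```bash
python3 -m crank '[0.0095,0,0.0065,0,0, 0,0.03,0,0,0, 0,0.03,0,0,0, 0,0.025,0,0,0, 0,0.015,0,0,0, 0,0.01,0,0,0, 0,0,0,0,0, 0,0,0,0,0]'
python3 - <<'E'
from h import *
c=vision.capture("wrist"); cv2.imwrite("pics/w2.png",c["frame"][:,:,::-1])
c=vision.capture("scene"); cv2.imwrite("pics/s2.png",cv2.resize(c["frame"][180:330,290:490,::-1],None,fx=4,fy=4,interpolation=cv2.INTER_CUBIC))
E
```

```text
time_s: 4.02
tool_pos: [505.7, -301.2, 117.5]
orientation: [[0.134, 0.0, 0.991], [-0.991, -0.0, 0.134], [0.0, -1.0, 0.0]]
contact_force: [-0.4, -0.0, 0.0]
finger_gap: 0.003
```

View pics/w2.png

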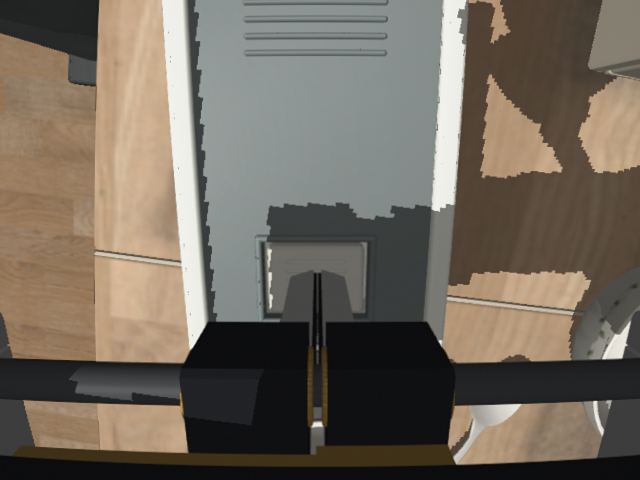

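View pics/s2.png

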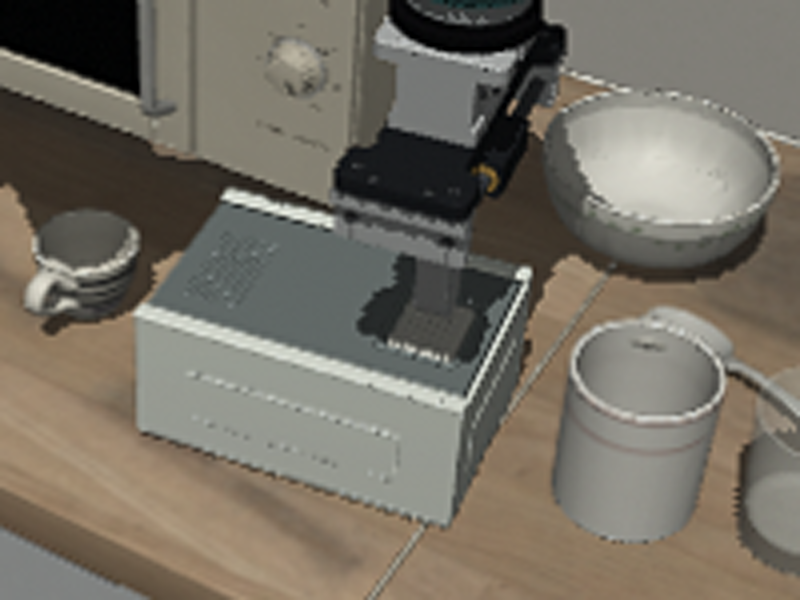

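In the wrist view the closed fingertips are centred over the window, which spans columns 263–368 with the tips at about 318. Now I'll press while watching the force.

```bash
python3 -m crank '[0,0.004,0,0,0, 0,0.004,0,0,0, 0,0.003,0,0,0, 0,0.003,0,0,0, 0,0,0,0,0, 0,0,0,0,0]'; python3 -m crank '[0,0.002,0,0,0, 0,0.002,0,0,0, 0,0.001,0,0,0, 0,0,0,0,0, 0,0,0,0,0]'
```

```text
time_s: 4.62
tool_pos: [505.5, -301.0, 104.0]
orientation: [[0.134, 0.001, 0.991], [-0.991, -0.001, 0.134], [0.001, -1.0, 0.001]]
contact_force: [0.2, -0.6, 5.1]
finger_gap: 0.002
time_s: 5.03
tool_pos: [505.5, -301.0, 99.3]
orientation: [[0.134, 0.001, 0.991], [-0.991, -0.001, 0.134], [0.001, -1.0, 0.001]]
contact_force: [-0.6, 0.6, 5.9]
finger_gap: 0.005
```

```bash
python3 -m crank '[0,0.002,0,0,0, 0,0,0,0,0, 0,0,0,0,0]'; python3 -m crank '[-0.004,0,0,0,0, -0.004,0,0,0,0, -0.003,0,0,0,0, -0.003,0,0,0,0, -0.003,0,0,0,0, -0.003,0,0,0,0, -0.003,0,0,0,0, 0,0,0,0,0]'
python3 - <<'E'
from h import *
c=vision.capture("wrist"); cv2.imwrite("pics/w3.png",c["frame"][:,:,::-1])
E
```

```text
time_s: 5.28
tool_pos: [505.5, -301.0, 97.4]
orientation: [[0.134, 0.001, 0.991], [-0.991, -0.001, 0.134], [0.001, -1.0, 0.001]]
contact_force: [-0.5, 0.1, 7.3]
finger_gap: 0.004
time_s: 5.95
tool_pos: [504.0, -281.6, 98.4]
orientation: [[0.135, 0.005, 0.991], [-0.991, -0.008, 0.135], [0.009, -1.0, 0.004]]
contact_force: [0.4, -6.2, 6.6]
finger_gap: 0.003
```

View pics/w3.png

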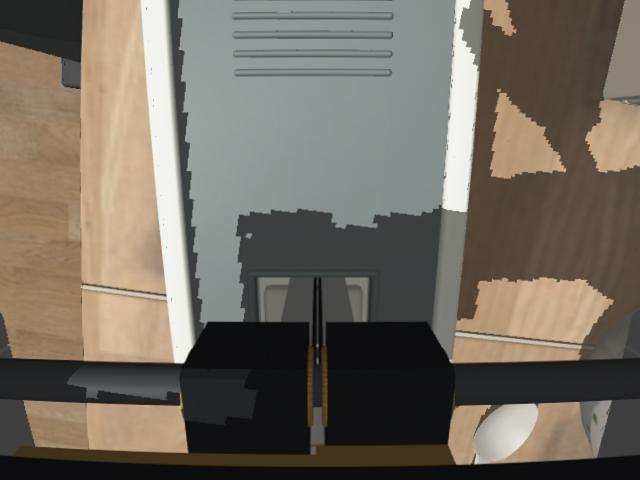

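The tips have pushed 20 mm with about 6 N of resistance and the button is still held down about 9.6 mm. I'll push on.

```bash
python3 -m crank '[-0.004,0,0,0,0, -0.004,0,0,0,0, -0.004,0,0,0,0, -0.004,0,0,0,0, -0.004,0,0,0,0, 0,0,0,0,0]'
python3 - <<'E'
from h import *
c=vision.capture("scene"); cv2.imwrite("pics/s3.png",cv2.resize(c["frame"][180:330,290:490,::-1],None,fx=4,fy=4,interpolation=cv2.INTER_CUBIC))
E
```

```text
time_s: 6.5
tool_pos: [501.0, -260.0, 97.6]
orientation: [[0.134, 0.004, 0.991], [-0.991, -0.005, 0.134], [0.005, -1.0, 0.003]]
contact_force: [2.3, -3.6, 3.3]
finger_gap: 0.007
```

View pics/s3.png

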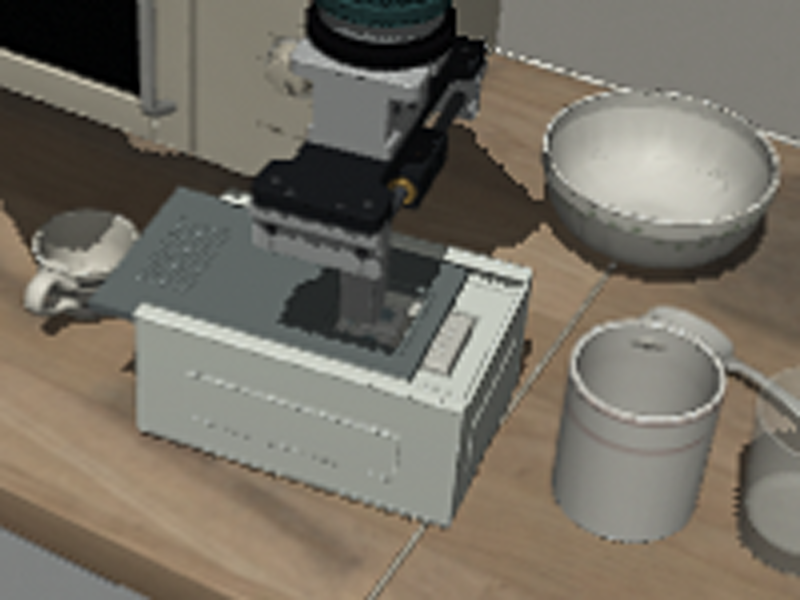

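The lid is open about 30 mm, part of the button shows behind its trailing edge, and the box corners haven't moved. Continuing.

```bash
python3 -m crank '[-0.006,0,0,0,0, -0.006,0,0,0,0, -0.006,0,0,0,0, -0.006,0,0,0,0, -0.006,0,0,0,0, -0.006,0,0,0,0, -0.006,0,0,0,0, -0.006,0,0,0,0, -0.006,0,0,0,0, -0.006,0,0,0,0, -0.006,0,0,0,0, 0,0,0,0,0]'
```

```text
time_s: 7.55
tool_pos: [489.5, -190.8, 96.1]
orientation: [[0.134, -0.002, 0.991], [-0.991, 0.002, 0.134], [-0.002, -1.0, -0.002]]
contact_force: [-0.3, 1.2, 0.3]
finger_gap: 0.006
```

```bash
python3 -m crank '[-0.003,0,0,0,0, -0.003,0,0,0,0, -0.003,0,0,0,0, -0.002,0,0,0,0, 0,0,0,0,0]'; python3 -m crank '[-0.002,0,0,0,0, -0.002,0,0,0,0, 0,0,0,0,0]'
python3 - <<'E'
from h import *
c=vision.capture("scene"); cv2.imwrite("pics/s4.png",cv2.resize(c["frame"][180:330,290:490,::-1],None,fx=4,fy=4,interpolation=cv2.INTER_CUBIC))
c=vision.capture("wrist"); cv2.imwrite("pics/w4.png",c["frame"][:,:,::-1])
E
```

```text
time_s: 7.97
tool_pos: [488.3, -181.0, 96.2]
orientation: [[0.134, -0.001, 0.991], [-0.991, 0.001, 0.134], [-0.001, -1.0, -0.001]]
contact_force: [-0.5, -0.1, 0.3]
finger_gap: 0.003
time_s: 8.22
tool_pos: [488.2, -177.4, 96.3]
orientation: [[0.134, -0.0, 0.991], [-0.991, 0.001, 0.134], [-0.001, -1.0, -0.0]]
contact_force: [-0.3, -1.0, -0.4]
finger_gap: 0.007
```

View pics/s4.png

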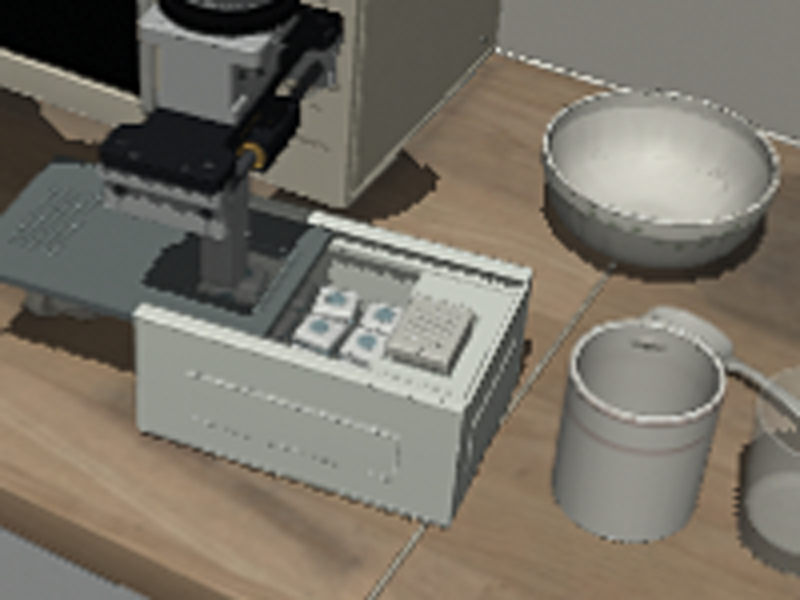

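View pics/w4.png

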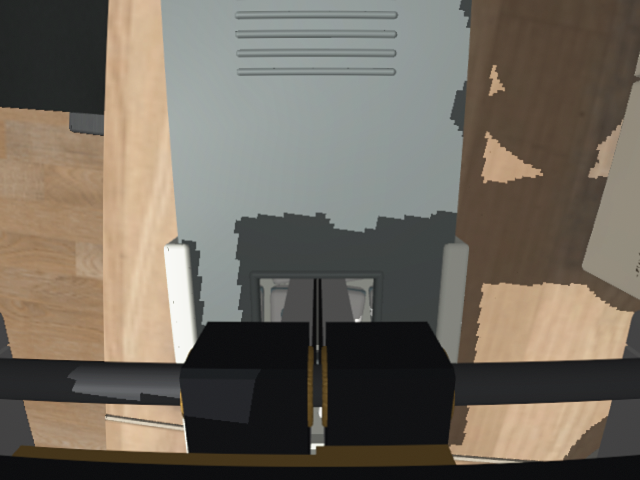

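The lid is nearly open and the box still hasn't moved. I'll feel for the end stop in small steps.

```bash
python3 -m crank '[-0.0015,0,0,0,0, -0.0015,0,0,0,0, 0,0,0,0,0, 0,0,0,0,0]'; python3 -m crank '[-0.001,0,0,0,0, 0,0,0,0,0, 0,0,0,0,0]'
```

```text
time_s: 8.65
tool_pos: [488.6, -176.2, 96.6]
orientation: [[0.134, 0.001, 0.991], [-0.991, -0.003, 0.134], [0.003, -1.0, 0.001]]
contact_force: [-1.0, -5.0, -1.9]
finger_gap: 0.007
time_s: 8.9
tool_pos: [488.5, -176.1, 96.6]
orientation: [[0.135, 0.001, 0.991], [-0.991, -0.004, 0.135], [0.005, -1.0, 0.001]]
contact_force: [-0.7, -7.0, -2.4]
finger_gap: 0.007
```

The tips moved only 0.1 mm while the force rose to 7 N, so that's the end stop. Backing off inside the window, lifting out and checking.

```bash
python3 -m crank '[0.003,0,0,0,0, 0.004,0,0,0,0, 0.003,0,0,0,0, 0,0,0,0,0, 0,-0.005,0,0,0, 0,-0.01,0,0,0, 0,-0.02,0,0,0, 0,-0.03,0,0,0, 0,-0.04,0,0,0, 0,-0.04,0,0,0, 0,-0.02,0,0,0, 0,0,0,0,0]'
python3 -m crank '[0,-0.01,-0.03,0,0, 0,0,-0.04,0,0, 0,0,-0.04,0,0, 0,0,-0.03,0,0, 0,0,-0.02,0,0, 0,0,0,0,0, 0,0,0,0,0]'
python3 - <<'E'
from h import *
c=vision.capture("scene"); cv2.imwrite("pics/s5.png",cv2.resize(c["frame"][180:330,290:490,::-1],None,fx=4,fy=4,interpolation=cv2.INTER_CUBIC))
c=vision.capture("top"); cv2.imwrite("pics/t5.png",cv2.resize(c["frame"][180:290,270:510,::-1],None,fx=3.3,fy=3.3,interpolation=cv2.INTER_CUBIC))
E
```

```text
time_s: 9.9
tool_pos: [492.0, -184.8, 268.1]
orientation: [[0.134, 0.011, 0.991], [-0.991, -0.005, 0.134], [0.007, -1.0, 0.01]]
contact_force: [0.2, -0.4, 0.5]
finger_gap: 0.005
time_s: 10.48
tool_pos: [330.2, -204.8, 271.4]
orientation: [[0.132, 0.001, 0.991], [-0.991, 0.0, 0.132], [-0.0, -1.0, 0.001]]
contact_force: [0.9, 0.5, 0.6]
finger_gap: 0.006
```

View pics/s5.png

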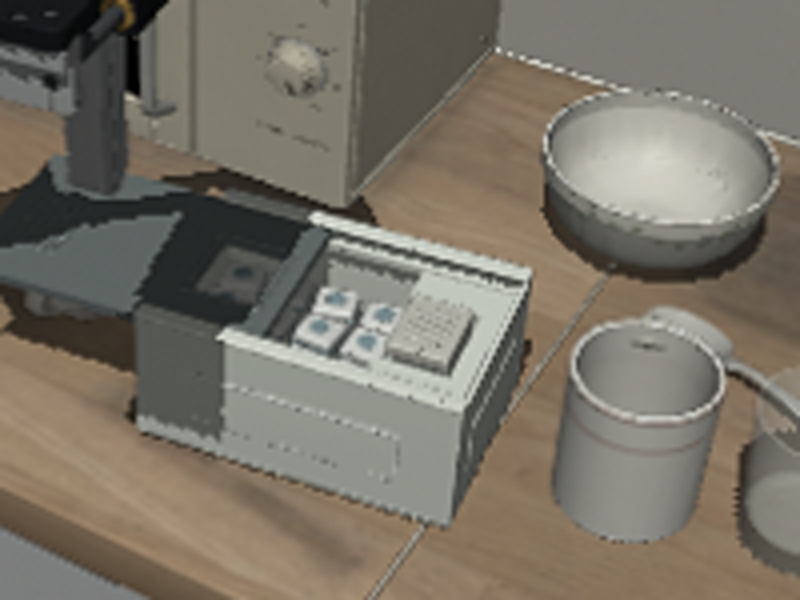

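View pics/t5.png

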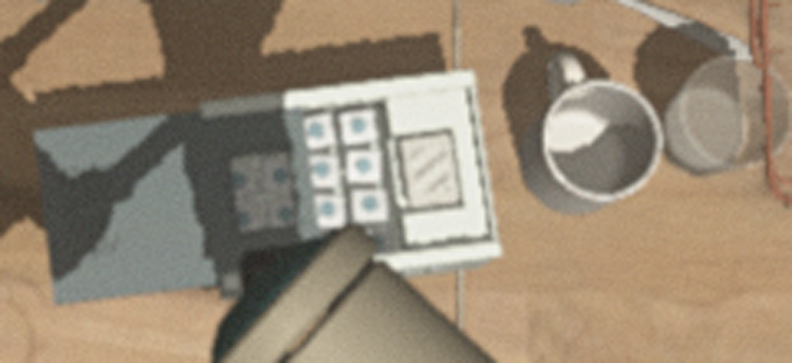

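```bash
python3 - <<'E'
from h import *
t=vision.capture("top"); b=[497,-245.5,1.706]
for n,w in (("edge+x",(233,192)),("edge-x",(297,190)),("ctr",(265,191)),("button",(432,170))):
    p=pix2z(t,np.array(w)/3.3+[270,180],86)-b[:2]; c,s=np.cos(b[2]),np.sin(b[2])
    print(n,(p@[c,s]).round(1),(p@[-s,c]).round(1))
E
```

```text
edge+x 80.2 -0.9
edge-x 36.7 3.2
ctr 58.5 1.1
button -56.7 1.0
```

The window centre has moved 115 mm relative to the button, so the lid is fully open. Nothing else has moved, and I'm handing in.

```bash
python3 -c "
from station import robot
print(robot.job_done()); o=robot.get_obs(); print(o['time_s'],o['contact_force'])"
```

```text
the job is handed in; nothing more can be done
None
the job is handed in; nothing more can be done
```

The tablet box is open, and the job was handed in at about 10.6 s of the 35 s allowed. I pressed the lock button about 10 mm down through the thumb window with the closed fingertips. Still holding it down, I pushed the lid to its end stop, then backed off, lifted out and moved clear.

**Lid:** at the stop the push force rose to about 7 N while the tips barely moved. Afterwards the top camera put the window 115 mm from the button, which matches full travel.

**Surroundings:** in the before and after pictures the box corners, mug and glass are in the same pixel positions. The cup stayed in place in the views during the push, but it is mostly hidden under the open lid in the last pictures. I can only say it shows no sign of having been touched.

**Forces:** the readings between moves stayed below about 8 N. The last one, with the arm clear, was under 1 N, which is within noise. No check failed or disagreed beyond 1–2 mm of measurement scatter.

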